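Set out the tin range on the packing-bench display board

TASK

Set out the tin range on the plywood board for the sample photograph: stand the tall tin in the middle of the round rubber mat, the square tin in the middle of the wooden riser with its sides in line with the riser's, and the low wide tin on the board midway between the mat and the riser, with the small tin centred on top of it. Stand the dosing cup upright on the board straight behind the low tin (towards the board's back edge, away from the robot), 10 cm from it centre to centre. Leave the amber bottle and the tape roll where they are.

Things in the scene. Friction and masses are not known exactly. Their poses are not given: they have to be found in the camera images.
- tall_tin: Tall plain aluminium tin, a closed cylinder 56 mm in diameter and 115 mm high, about 220 g, upright at the start, axes: z up its axis; origin at the centre of its underside. 
- low_tin: Low wide plain aluminium tin with a flat lid, a closed cylinder 62 mm in diameter and 45 mm high, about 180 g, upright at the start, axes: z up its axis; origin at the centre of its underside. 
- small_tin: Small plain aluminium tin, a closed cylinder 40 mm in diameter and 36 mm high, about 70 g; the narrowest of the tins, upright at the start, axes: z up its axis; origin at the centre of its underside. 
- square_tin: Plain aluminium tin of square section, 54 x 54 mm and 75 mm high, about 200 g, upright; origin at the centre of its underside, z up, x and y square to its sides.
- cup: Steel dosing cup, open at the top, a straight round vessel 56 mm in outside diameter, 58 mm high, 3 mm wall, about 120 g, mouth up, upright at the start, axes: z up its axis; origin at the centre of its underside. 
- board: Fixed plywood display board lying on the bench, 380 mm wide (its y), 210 mm deep (its x), 12 mm thick. Its origin is on the underside, midway between the mat and the riser, so the board reaches 75 mm towards the robot (-x) and 135 mm away from it (+x); x points to its back edge (away from the robot), y to its left, z up. Turned by up to 0.13 rad from the bench's x.
- mat: Fixed round black rubber mat on the board, 90 mm in diameter, 4 mm thick; origin at the centre of its underside (on the board's top). It lies at one end of the board, 140 mm left or right of the board's origin.
- riser: Fixed square dark-wood riser block on the board, 90 x 90 mm and 25 mm high; origin at the centre of its underside (on the board's top), x and y along its sides, which are parallel to the board's. It stands at the other end of the board from the mat, 140 mm from the board's origin.
- bottle: Bystander: amber glass bottle with black cap, 52 mm in diameter, 140 mm high, standing loose among the tins; origin at the centre of its underside. Leave it alone.
- tape_roll: Bystander: loose cardboard-brown roll of packing tape lying flat, 96 mm outside, 76 mm inside diameter, 45 mm high; origin at the centre of its underside. Leave it alone.
Things that resemble listed ones, but are neither listed nor needed, are in the scene too. Leave any yellow look-alike of the cup alone.

How it is judged:
At the end, for the whole second after the job is handed in: Tall tin on mat, square tin on riser (in line within 0.17 rad), low tin midway: each within 15 mm; small tin on low tin within 10 mm; cup on board 85-115 mm behind low tin, within 15 mm of the board's centre line. All upright (0.1 rad), released, at rest; bottle and roll left alone (horizontal distance between tall_tin and mat below 0.015 m and z of tall_tin in the frame of mat between 0.001 and 0.008 m and horizontal distance between square_tin and riser below 0.015 m and z of square_tin in the frame of riser between 0.021 and 0.03 m and (angle between the x axis of square_tin and the x axis of riser, either way round below 0.17 rad or angle between the x axis of square_tin and the y axis of riser, either way round below 0.17 rad) and horizontal distance between low_tin and board below 0.015 m and z of low_tin in the frame of board between 0.008 and 0.017 m and horizontal distance between small_tin and low_tin below 0.01 m and z of small_tin in the frame of low_tin between 0.041 and 0.05 m and horizontal distance between cup and low_tin between 0.085 and 0.115 m and y of cup in the frame of board between -0.015 and 0.015 m and x of cup in the frame of board above 0.05 m and z of cup in the frame of board between 0.008 and 0.017 m and angle between each of tall_tin, low_tin, small_tin, square_tin, cup's own z axis and vertical below 0.1 rad and linear speed of each of tall_tin, low_tin, small_tin, square_tin, cup below 0.02 m/s and angular speed of each of tall_tin, low_tin, small_tin, square_tin, cup below 0.2 rad/s); the robot touches nothing.
It fails at once if the bottle is moved more than 20 mm or tipped (distance of bottle from where it was at the start of the episode above 0.02 m or angle between bottle's own z axis and vertical above 0.3 rad).
It fails at once if the tape roll is moved more than 20 mm (distance of tape_roll from where it was at the start of the episode above 0.02 m).
It also fails if it takes over 128 s, if anything falls off the work surface, if the arm or the gripper's body presses on something with over 40 N, if the wrist force passes 120 N, or if a joint passes its speed limit or range.

ROBOT

A 6-joint arm with a two-finger parallel gripper is mounted at the origin on the work surface. World frame = base frame: x ahead of the robot, y to its left, z up, the work surface at z = 0. Lengths are in m, angles in rad, forces in N, time in s.
With the tool pointing down it reaches from about 0.35 to 0.775 m from the base axis. Payload 5.5 kg.
Tool frame: the origin (TCP) lies where the fingers leave the gripper's body, on its centre line; the fingertips stand env.tip_reach ahead of it and the grasp point (between the pads) lies 54 mm ahead of it (env.tip_reach is the distance from the TCP to the fingertips, in m); z points along the fingers, y is the line along which they close (so a half turn about z gives the same grasp; the last joint's range is limited). The gripper opens to 85 mm and grips with 20 to 120 N. Pads are 22 mm wide; open, the fingers measure 114 mm over their backs; the gripper's body (76 mm by 85 mm) begins 54 mm behind the grasp point. The pads swing forward as they close: fully open they stand 13 mm farther back than shut.
Start: joints at [1.061, 0.313, 0.046, 1.304, 0, 1.431], TCP at [0.208, 0.536, 0.304] pointing down, gripper open.
Joint ranges: [-2.76, 2.76], [-0.86, 1.69], [-1.03, 1.26], [-2.2, 2.34], [-1.47, 1.5], [-3.14, 3.14]. Speed limits (rad/s): [2.57, 2.57, 3.14, 3.14, 3.14, 3.14].

INTERFACE

Orientations are given as a unit quaternion [w, x, y, z].
In Python, from workcell import status, optics, hand_in, env gives the robot as it stands.
- The arm moves only by the shell command python3 -m handwheel 'ROWS' [FORCE]. ROWS is a JSON object whose one key "deltas" holds a list of rows, each a list of 5 numbers: the opening, from -1 (shut) to 1 (fully open), then the shift along the tool's x, y, z in units of 40 mm (1.0 is 40 mm), then the turn about the tool's z in units of 10 degrees (1.0 is 10 degrees). In form: {"deltas": [[jaw, x, y, z, roll], ...]}. A call has 1 to 20 rows; each row shifts and turns the commanded pose from where the row before left it, along the tool's axes as they then stand; what a row does not reach is not made up. A row lasts 1/8 s, in which the tool goes at most 62.5 mm and 10.7 degrees, less where a joint would pass 70% of its speed; a pose out of reach is approached as far as the arm can. A call is refused whole if a number of a shift passes 1 or a number of a turn 1, either way. A call with a gripper value outside its range is refused whole. The fingers move at their own pace and stop on an object; FORCE is the grip in N (left out, the last holds). Time passes only in rows, so rows that do not move let the fingers close. It gives the time, the measured TCP pose, the force, the opening and the grip force at its end, in the units of the state.
- status.get_state(): the state, without advancing time (a new reading comes with each control period).
- optics.read_camera(name): name is "scene" or "top" or "wrist"; returns a dict with "frame" (400x640x3 uint8, red, green, blue), "depth" (400x640 float32, m along the optical axis (not along the pixel's ray), 0 where there is no reading), "vfov" (degrees; the focal length in pixels is half the picture's height over the tangent of half this angle, whatever the lens; pixels are square), "cx", "cy" (the principal point, pixels), "origin" and "attitude" of the camera in the world. Camera axes: x right, y down, z forward; pixel columns grow to the right and rows downward; lengths in m; the calibration is good to about 2 mm. A picture is of the moment at which its call begins.
- hand_in(): hands the job in; it is judged then, once.
The state is a dict: "clock": time; "joint_pos": joint angles; "qvel": joint speeds; "tau": joint torques, N m; "tcp_pos": TCP position; "orientation": TCP orientation; "wrist_force": force on the tool from outside, world axes, zero at the start; "ft_torque": the same for the moment, N m; "finger_gap": finger opening in m; "grip_force": force on a finger pad.
Only numpy, scipy, OpenCV 4.12 (cv2) and the standard library are available. Lean on these libraries where they do the work, as an engineer would, in place of code of your own. Each camera call takes 0.05 s, during which the arm holds its last target. There are 200 camera calls.

## Working session

There is one attempt and no reset: what is moved stays moved. The work goes in short steps, Python scripts to look and compute and a shell command to move; the robot and the scene stay as the last step left them, time stands still between calls to the robot, and variables do not carry over. Pictures are saved under pics/ and viewed, at most 14 in all, crops included, and the job is handed in when it is done.

```bash
mkdir -p pics; cat > h.py <<'E'
import numpy as np, cv2
from workcell import status, optics, hand_in, env
from scipy.spatial.transform import Rotation as R
def rot(q): q=np.array(q,float); return R.from_quat(q[[1,2,3,0]]).as_matrix() if q.size==4 else q.reshape(3,3)
def cam(n): 
    c=optics.read_camera(n); c['f']=200/np.tan(np.radians(c['vfov'])/2); c['R']=rot(c['attitude']); c['o']=np.array(c['origin']); return c
def ray(c,u,v,z):
    d=c['R']@np.array([(u-c['cx'])/c['f'],(v-c['cy'])/c['f'],1]); return c['o']+d*(z-c['o'][2])/d[2]
def cloud(c):
    v,u=np.mgrid[0:400,0:640]; d=c['depth']
    p=np.stack([(u-c['cx'])/c['f']*d,(v-c['cy'])/c['f']*d,d],-1)
    return p@c['R'].T+c['o']
def save(c,n): cv2.imwrite('pics/'+n,cv2.cvtColor(c['frame'],cv2.COLOR_RGB2BGR))
E
python3 - <<'E'
from h import *
for n in('top','scene'):
    c=cam(n); save(c,n+'0.png'); print(n,c['vfov'],c['cx'],c['cy'],c['o'],c['attitude'],(c['depth']>0).mean(), [k for k in c])
    np.savez(n+'.npz',**{k:v for k,v in c.items()})
print(status.get_state(),env.tip_reach)
E
```

```text
top 44.28264279921585 324.05532904523113 190.2168290872799 [0.41922712 0.03750804 1.29963914] [-0.03211     0.709285   -0.70363189  0.02803393] 0.99600390625 ['frame', 'depth', 'vfov', 'cx', 'cy', 'origin', 'attitude', 'f', 'R', 'o']
scene 42.45395574376035 316.9990135344605 206.28731132073645 [ 1.21206875 -0.65850361  0.96164105] [-0.37029408  0.85040572  0.34427853 -0.14548092] 0.995578125 ['frame', 'depth', 'vfov', 'cx', 'cy', 'origin', 'attitude', 'f', 'R', 'o']
{'clock': 0.1, 'joint_pos': array([1.06140397e+00, 3.13908567e-01, 4.51127278e-02, 1.30359416e+00,
       3.24195104e-05, 1.43121639e+00]), 'qvel': array([ 0.00044923, -0.00294586,  0.00378243,  0.0008543 , -0.00134816,
        0.00195469]), 'tau': array([ 3.95589246e-03, -4.81722021e+01,  2.99244761e+01,  1.26911383e-02,
       -1.10278745e-04,  1.17733774e-05]), 'tcp_pos': array([0.20765857, 0.53584233, 0.3031157 ]), 'orientation': array([-2.69412880e-04,  1.83854293e-01,  9.82953185e-01, -7.50085911e-04]), 'wrist_force': array([ 0.32309941,  0.29085744, -0.08420899]), 'ft_torque': array([-0.00367343, -0.03893715, -0.01905014]), 'grip_force': 0.0, 'finger_gap': 0.08542347479190703} 0.0726
```

View pics/top0.png

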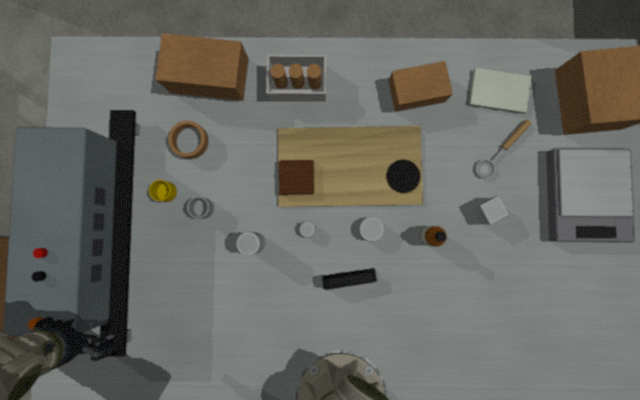

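View pics/scene0.png

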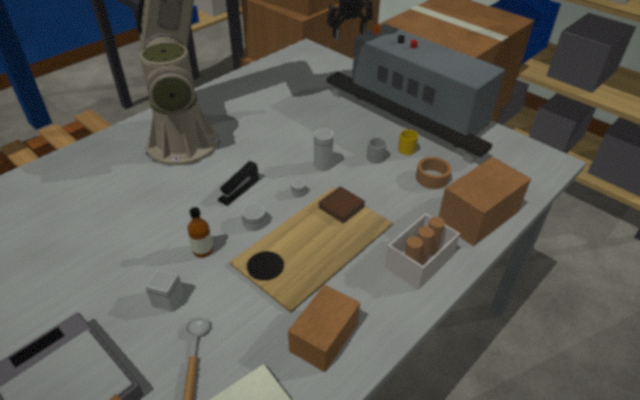

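The top view shows the board (350,167) with the riser at (296,177) and the mat at (403,176). The tins are tall (248,243), small (306,229), low (371,229) and square (494,209). The steel cup is at (198,208), the yellow one at (162,190), the bottle at (434,237) and the tape at (188,139).

```bash
cat >> h.py <<'E'
def topshape(c,P,u,v,h,r,tol=.012,lo=None):
    # pixels whose height is near h around (u,v); returns circle & rect in world on plane z=h
    m=(abs(P[...,2]-h)<tol).astype(np.uint8); w=np.zeros_like(m); cv2.circle(w,(u,v),r,1,-1); m&=w
    if lo is not None: m&=lo
    cs,_=cv2.findContours(m,cv2.RETR_EXTERNAL,cv2.CHAIN_APPROX_NONE)
    k=max(cs,key=cv2.contourArea)[:,0]
    q=np.array([ray(c,a,b,h)[:2] for a,b in k],np.float32)
    rc=cv2.minAreaRect(q); mc=cv2.minEnclosingCircle(q)
    zz=np.median(P[...,2][m>0])
    return np.round(rc[0],4),np.round(rc[1],4),round(rc[2],1),np.round(mc[0],4),round(mc[1],4),round(float(zz),4)
E
python3 - <<'E'
from h import *
c=cam('top'); P=cloud(c)
for n,u,v,h,r in [('tall',248,243,.115,20),('small',306,229,.036,14),('low',371,229,.045,20),('square',494,209,.075,22),('cup',198,208,.058,20),('yellow',162,190,.058,20),('tape',188,139,.045,28),('bottle',434,237,.14,18),('riser',296,177,.037,30)]:
    print(n,*topshape(c,P,u,v,h,r))
hsv=cv2.cvtColor(c['frame'],cv2.COLOR_RGB2HSV)
def col(m,h,u,v):
    _,l,_,_=cv2.connectedComponentsWithStats(m.astype(np.uint8)); m=(l==l[v,u]).astype(np.uint8)
    k=max(cv2.findContours(m,0,1)[0],key=cv2.contourArea)[:,0]
    q=np.array([ray(c,a,b,h)[:2] for a,b in k],np.float32); return cv2.minAreaRect(q),np.mean(np.array([ray(c,a,b,h)[:2] for b,a in np.argwhere(m)]),0)
print(hsv[177,296],hsv[150,350],hsv[176,403],hsv[100,350])
print('mat',col(hsv[...,2]<50,.016,403,176))
print('board',col((hsv[...,1]>70)&(hsv[...,2]>80)&(hsv[...,0]<30),.012,350,150))
print('riser',col((hsv[...,1]>100)&(hsv[...,2]<100)&(hsv[...,0]<30),.037,296,177))
s=cam('scene');Q=cloud(s)
for n,u,v,h,r in [('tall',323,135,.115,20),('small',299,185,.036,14),('low',255,212,.045,20),('square',165,283,.075,25),('cup',376,145,.058,20),('riser',342,203,.037,30)]:
    print('S',n,*topshape(s,Q,u,v,h,r))
cv2.imwrite('pics/t1.png',cv2.cvtColor(cv2.resize(c['frame'][110:270,140:540],None,fx=2,fy=2,interpolation=cv2.INTER_CUBIC),cv2.COLOR_RGB2BGR))
E
```

```text
tall [0.3894 0.2249] [0.0525 0.0554] 0.5 [0.3906 0.225 ] 0.0284 0.1152
small [0.4261 0.0871] [0.039  0.0378] 27.2 [0.4258 0.0869] 0.0202 0.0363
low [ 0.4282 -0.0763] [0.0609 0.0585] 0.1 [ 0.4279 -0.0766] 0.031 0.0455
square [ 0.4772 -0.3768] [0.0546 0.0584] 28.2 [ 0.477 -0.377] 0.0375 0.0757
cup [0.4788 0.3614] [0.0532 0.0561] 0.5 [0.4799 0.3618] 0.029 0.0558
yellow [0.5212 0.4606] [0.0535 0.0588] 0.4 [0.5224 0.4606] 0.03 0.0555
tape [0.6567 0.4011] [0.0948 0.0934] 1.7 [0.6572 0.4008] 0.0497 0.044
bottle [ 0.4113 -0.2307] [0.021  0.0236] 0.5 [ 0.4115 -0.2308] 0.0131 0.1403
riser [0.5608 0.1169] [0.0884 0.0909] 0.4 [0.5608 0.1169] 0.0617 0.0367
[ 14 194  63] [ 21  94 135] [40 27 28] [ 72  11 120]
mat (((0.5685241222381592, -0.1609308272600174), (0.08325666189193726, 0.08247405290603638), 44.9766845703125), array([ 0.56812648, -0.16111518]))
board (((0.5946573615074158, -0.02059909701347351), (0.20794571936130524, 0.3779142200946808), 1.3579463958740234), array([ 0.6003842 , -0.02508942]))
riser (((0.5597217679023743, 0.1167093813419342), (0.0911610797047615, 0.09056086838245392), 0.9183549880981445), array([0.56030936, 0.11808827]))
S tall [0.399  0.2204] [0.0512 0.0629] 44.5 [0.3981 0.2195] 0.0354 0.1135
S small [0.4335 0.0833] [0.036  0.0506] 44.9 [0.433  0.0832] 0.0259 0.0345
S low [ 0.4353 -0.0805] [0.0593 0.0716] 48.2 [ 0.4354 -0.0804] 0.0366 0.044
S square [ 0.4844 -0.3803] [0.0587 0.0607] 28.0 [ 0.4847 -0.3805] 0.0408 0.0739
S cup [0.4862 0.3575] [0.0539 0.0687] 28.9 [0.4865 0.3585] 0.0352 0.053
S riser [0.5678 0.1121] [0.0966 0.0989] 1.2 [0.5669 0.1155] 0.0648 0.0354
```

```bash
cat > go.py <<'E'
# usage: go.py x y z [yaw of tool x, deg] : remaining shifts in units, then the turn
import sys; from h import *
s=status.get_state(); M=rot(s['orientation']); p=s['tcp_pos']
t=np.array([float(a) for a in sys.argv[1:4]]); d=M.T@(t-p)/.04
yaw=np.degrees(np.arctan2(M[1,0],M[0,0]))
print('t',round(s['clock'],2),'tcp',p.round(4),'yaw',round(yaw,1),'gap',round(s['finger_gap'],4),'grip',round(s['grip_force'],1),'F',s['wrist_force'].round(1),'q6',round(s['joint_pos'][5],2))
print('shift units',d.round(2), 'world',(t-p).round(4))
if len(sys.argv)>4: print('roll units',round(-((float(sys.argv[4])-yaw+180)%360-180)/10,2))
E
python3 -m handwheel '{"deltas":[[1,0,0,0,-1],[1,0,0,0,-1],[1,0,0,0,-0.12],[1,-0.5,-0.85,0,0],[1,-0.5,-0.85,0,0],[1,-0.5,-0.85,0,0],[1,-0.5,-0.85,0,0],[1,-0.5,-0.85,0,0],[1,-0.5,-0.85,0,0],[1,-0.5,-0.85,0,0],[1,-0.5,-0.85,0,0],[1,0,0,0,0],[1,0,0,0,0]]}' 40
python3 go.py .390 .2245 .139 180
```

```text
clock: 1.82
tcp_pos: [0.3678, 0.2643, 0.3039]
orientation: [-0.0, 0.001, 1.0, 0.0]
wrist_force: [-0.1, 0.0, -0.3]
finger_gap: 0.0852
grip_force: 0.0
t 1.82 tcp [0.3678 0.2643 0.3039] yaw 179.9 gap 0.0852 grip 0.0 F [-0.1  0.  -0.3] q6 0.45
shift units [-0.56 -1.    4.12] world [ 0.0222 -0.0398 -0.1649]
roll units -0.01
```

Tracking is accurate. Next: go above the tall tin, lower, grip and lift.

```bash
python3 -m handwheel '{"deltas":[[1,-0.56,-1,0,0],[1,0,0,1,0],[1,0,0,1,0],[1,0,0,1,0],[1,0,0,0.6,0],[1,0,0,0.52,0],[1,0,0,0,0],[1,0,0,0,0],[-1,0,0,0,0],[-1,0,0,0,0],[-1,0,0,0,0],[-1,0,0,0,0],[-1,0,0,0,0],[-1,0,0,0,0]]}' 40
python3 go.py .5677 -.1616 .2 180
```

```text
clock: 3.58
tcp_pos: [0.3912, 0.2247, 0.1402]
orientation: [0.001, -0.0, 1.0, 0.001]
wrist_force: [-0.7, 1.7, 7.2]
finger_gap: 0.0552
grip_force: 41.3
t 3.58 tcp [0.3912 0.2247 0.1402] yaw -180.0 gap 0.0552 grip 41.3 F [-0.7  1.7  7.2] q6 0.34
shift units [-4.42 -9.66 -1.5 ] world [ 0.1765 -0.3863  0.0598]
roll units 0.0
```

```bash
python3 -m handwheel '{"deltas":[[-1,0,0,-0.3,0],[-1,0,0,-0.7,0],[-1,0,0,-1,0],[-1,0,0,-0.5,0],[-1,-0.37,-0.8,0,0],[-1,-0.37,-0.8,0,0],[-1,-0.37,-0.8,0,0],[-1,-0.37,-0.8,0,0],[-1,-0.37,-0.8,0,0],[-1,-0.37,-0.8,0,0],[-1,-0.37,-0.8,0,0],[-1,-0.37,-0.8,0,0],[-1,-0.37,-0.8,0,0],[-1,-0.37,-0.8,0,0],[-1,-0.37,-0.8,0,0],[-1,-0.35,-0.86,0,0],[-1,0,0,0,0],[-1,0,0,0,0]]}'
python3 go.py .5677 -.1616 .1575 180
```

```text
clock: 5.82
tcp_pos: [0.5664, -0.1619, 0.2388]
orientation: [-0.001, 0.0, 1.0, 0.0]
wrist_force: [-1.0, 0.4, -1.9]
finger_gap: 0.0554
grip_force: 42.8
t 5.83 tcp [ 0.5664 -0.1619  0.2388] yaw 180.0 gap 0.0554 grip 42.8 F [-1.   0.4 -1.9] q6 -0.41
shift units [-0.03  0.    2.03] world [ 0.0013  0.0003 -0.0813]
roll units -0.0
```

```bash
python3 -m handwheel '{"deltas":[[-1,-0.03,0,1,0],[-1,0,0,0.7,0],[-1,0,0,0.25,0],[-1,0,0,0.08,0],[-1,0,0,0,0],[-1,0,0,0,0]]}'
python3 go.py .5677 -.1616 .156 180
```

```text
clock: 6.58
tcp_pos: [0.569, -0.1623, 0.1591]
orientation: [0.001, -0.0, 1.0, -0.0]
wrist_force: [-0.3, -0.3, -2.3]
finger_gap: 0.055
grip_force: 42.9
t 6.58 tcp [ 0.569  -0.1623  0.1591] yaw -180.0 gap 0.055 grip 42.9 F [-0.3 -0.3 -2.3] q6 -0.41
shift units [0.03 0.02 0.08] world [-0.0013  0.0007 -0.0031]
roll units 0.0
```

```bash
python3 -m handwheel '{"deltas":[[-1,0.03,0.02,0.03,0],[-1,0,0,0.03,0],[-1,0,0,0,0]]}'
python3 go.py .5677 -.1616 .156 180
```

```text
clock: 6.95
tcp_pos: [0.5675, -0.1614, 0.1563]
orientation: [0.001, -0.0, 1.0, -0.0]
wrist_force: [-0.5, 1.2, 4.6]
finger_gap: 0.0554
grip_force: 43.0
t 6.95 tcp [ 0.5675 -0.1614  0.1563] yaw -180.0 gap 0.0554 grip 43.0 F [-0.5  1.2  4.6] q6 -0.41
shift units [-0.01 -0.01  0.01] world [ 0.0002 -0.0002 -0.0003]
roll units 0.0
```

```bash
python3 -m handwheel '{"deltas":[[1,0,0,0,0],[1,0,0,0,0],[1,0,0,0,0],[1,0,0,-0.5,0],[1,0,0,-0.8,0],[1,0,0,-0.8,0],[1,0,0,-0.4,0],[1,0.87,0.53,0,0],[1,0.87,0.53,0,0],[1,0.87,0.53,0,0],[1,0.87,0.53,0,0],[1,0,0,1,0],[1,0,0,1,0],[1,0,0,1,0],[1,0,0,0.6,0],[1,0,0,0,0],[1,0,0,0,0]]}'
python3 go.py .428 -.0765 .079 180
```

```text
clock: 9.07
tcp_pos: [0.4284, -0.0767, 0.1121]
orientation: [0.0, -0.0, 1.0, -0.0]
wrist_force: [0.6, 0.6, -0.2]
finger_gap: 0.0856
grip_force: 0.0
t 9.07 tcp [ 0.4284 -0.0767  0.1121] yaw -180.0 gap 0.0856 grip 0.0 F [ 0.6  0.6 -0.2] q6 -0.36
shift units [0.01 0.01 0.83] world [-0.0004  0.0002 -0.0331]
roll units 0.0
```

```bash
python3 -m handwheel '{"deltas":[[1,0,0,0.5,0],[1,0,0,0.33,0],[1,0,0,0,0],[-1,0,0,0,0],[-1,0,0,0,0],[-1,0,0,0,0],[-1,0,0,0,0],[-1,0,0,0,0],[-1,0,0,-0.3,0],[-1,0,0,-0.8,0],[-1,0,0,-0.9,0],[-1,-0.68,0.28,0,0],[-1,-0.68,0.28,0,0],[-1,-0.68,0.28,0,0],[-1,-0.68,0.27,0,0],[-1,-0.68,0.27,0,0],[-1,0,0,0,0],[-1,0,0,0,0]]}'
python3 go.py .5642 -.0217 .091 180
```

```text
clock: 11.32
tcp_pos: [0.5631, -0.0213, 0.1583]
orientation: [-0.001, -0.0, 1.0, 0.0]
wrist_force: [-0.2, -0.9, -2.5]
finger_gap: 0.0611
grip_force: 44.5
t 11.32 tcp [ 0.5631 -0.0213  0.1583] yaw -180.0 gap 0.0611 grip 44.5 F [-0.2 -0.9 -2.5] q6 -0.18
shift units [-0.03 -0.01  1.68] world [ 0.0011 -0.0004 -0.0673]
roll units 0.0
```

```bash
python3 -m handwheel '{"deltas":[[-1,-0.02,0,0.9,0],[-1,0,0,0.5,0],[-1,0,0,0.2,0],[-1,0,0,0.05,0],[-1,0,0,0.03,0],[-1,0,0,0,0],[-1,0,0,0,0]]}'
python3 go.py .5642 -.0217 .091 180
```

```text
clock: 12.2
tcp_pos: [0.5651, -0.0214, 0.0917]
orientation: [0.001, -0.0, 1.0, -0.0]
wrist_force: [-0.1, -0.5, -2.4]
finger_gap: 0.0616
grip_force: 44.5
t 12.2 tcp [ 0.5651 -0.0214  0.0917] yaw -180.0 gap 0.0616 grip 44.5 F [-0.1 -0.5 -2.4] q6 -0.18
shift units [ 0.02 -0.01  0.02] world [-0.0009 -0.0003 -0.0007]
roll units 0.0
```

```bash
python3 -m handwheel '{"deltas":[[-1,0,0,0.03,0],[1,0,0,0,0],[1,0,0,0,0],[1,0,0,0,0],[1,0,0,-0.5,0],[1,0,0,-1,0],[1,0,0,-1,0],[1,0,0,-1,0],[1,0,0,-1,0],[1,0.22,-0.89,0,0],[1,0.22,-0.89,0,-0.0],[1,0.22,-0.89,0,0],[1,0.22,-0.89,0,0],[1,0.22,-0.89,0,0],[1,0.22,-0.89,0,0],[1,0.22,-0.89,0,0],[1,0.22,-0.89,0,0],[1,0.22,-0.89,0,0],[1,0.22,-0.88,0,0]]}'
python3 -m handwheel '{"deltas":[[1,0,0,0.5,-1],[1,0,0,0.8,-1],[1,0,0,0.8,-0.82],[1,0,0,0.8,0],[1,0,0,0,0],[1,0,0,0,0]]}'
python3 go.py .4768 -.3768 .099 208.2
python3 - <<'E'
from h import *
c=cam('top'); save(c,'t2.png'); P=cloud(c)
for n,u,v,h,r in [('tall',403,176,.131,25),('low',350,176,.057,20)]: print(n,*topshape(c,P,u,v,h,r))
w=cam('wrist'); save(w,'w2.png')
E
```

```text
clock: 14.58
tcp_pos: [0.4764, -0.3781, 0.2697]
orientation: [0.0, -0.0, 1.0, 0.0]
wrist_force: [0.9, 0.6, -0.0]
finger_gap: 0.0853
grip_force: 0.0
clock: 15.32
tcp_pos: [0.4772, -0.3773, 0.1549]
orientation: [0.0, -0.244, 0.97, -0.0]
wrist_force: [-0.1, -0.7, -0.4]
finger_gap: 0.0848
grip_force: 0.0
t 15.32 tcp [ 0.4772 -0.3773  0.1549] yaw -151.8 gap 0.0848 grip 0.0 F [-0.1 -0.7 -0.4] q6 -1.29
shift units [0.   0.02 1.4 ] world [-0.0004  0.0005 -0.0559]
roll units 0.0
tall [ 0.5661 -0.1599] [0.0539 0.0564] 45.2 [ 0.5665 -0.159 ] 0.0289 0.1313
low [ 0.564  -0.0237] [0.0594 0.0615] 45.4 [ 0.5641 -0.0235] 0.0314 0.0574
```

View pics/w2.png

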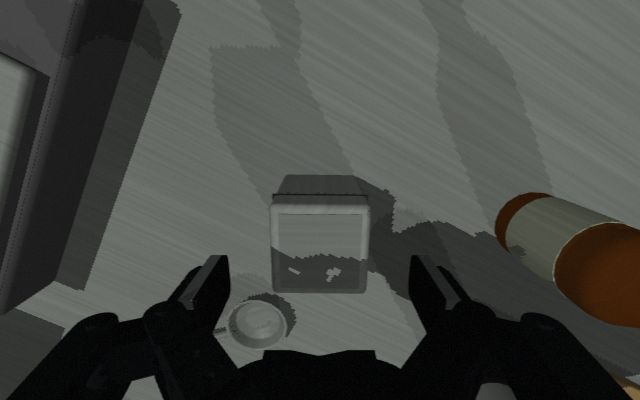

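View pics/t2.png

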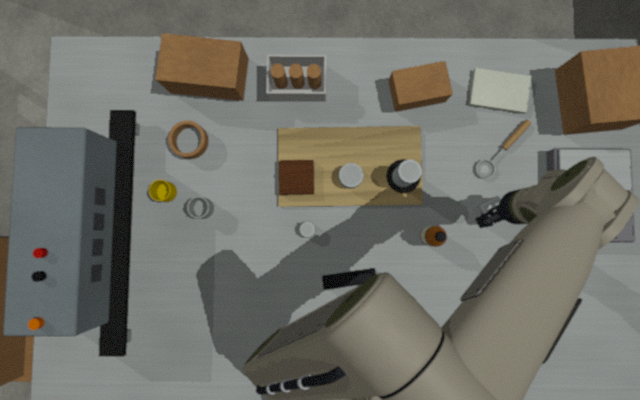

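The wrist view shows the square tin at (320,240), aligned and central between the fingers. The top view shows the tall tin on the mat (403,176) and the low tin at mid-board (350,176).

```bash
python3 -m handwheel '{"deltas":[[1,0,0.02,0.8,0],[1,0,0,0.6,0],[1,0,0,0,0],[-1,0,0,0,0],[-1,0,0,0,0],[-1,0,0,0,0],[-1,0,0,0,0],[-1,0,0,0,0],[-1,0,0,-0.5,0],[-1,0,0,-0.9,0],[-1,0,0,-1,0],[-1,0,0,-1,0],[-1,0,0,-1,0],[-1,0,0,0,1],[-1,0,0,0,1],[-1,0,0,0,0.67],[-1,0,0,0,0],[-1,0,0,0,0]]}'
python3 go.py .5607 .1183 .275 181.5
```

```text
clock: 17.68
tcp_pos: [0.4764, -0.3761, 0.2737]
orientation: [-0.0, -0.014, 1.0, 0.0]
wrist_force: [0.2, -0.7, -3.8]
finger_gap: 0.0535
grip_force: 43.0
t 17.68 tcp [ 0.4764 -0.3761  0.2737] yaw -178.4 gap 0.0535 grip 43.0 F [ 0.2 -0.7 -3.8] q6 -0.83
shift units [-2.46 12.3  -0.03] world [0.0843 0.4944 0.0013]
roll units 0.01
```

```bash
python3 -m handwheel '{"deltas":[[-1,-0.18,0.8,0,0],[-1,-0.18,0.88,0,0],[-1,-0.18,0.88,0,0],[-1,-0.18,0.88,0,0],[-1,-0.18,0.88,0,0],[-1,-0.18,0.88,0,0],[-1,-0.18,0.88,0,0],[-1,-0.18,0.88,0,0],[-1,-0.18,0.88,0,0],[-1,-0.18,0.88,0,0],[-1,-0.18,0.88,0,0],[-1,-0.17,0.88,0,0],[-1,-0.17,0.88,0,0],[-1,-0.14,0.94,0,0],[-1,0,0,1,0],[-1,0,0,1,0],[-1,0,0,0.9,0],[-1,0,0,0.4,0],[-1,0,0,0,0],[-1,0,0,0,0]]}'
python3 go.py .5607 .1183 .136 181.5
```

```text
clock: 20.18
tcp_pos: [0.563, 0.1182, 0.1435]
orientation: [0.001, -0.013, 1.0, 0.0]
wrist_force: [-0.2, 0.2, -1.9]
finger_gap: 0.0537
grip_force: 43.3
t 20.18 tcp [0.563  0.1182 0.1435] yaw -178.5 gap 0.0537 grip 43.3 F [-0.2  0.2 -1.9] q6 0.04
shift units [0.06 0.01 0.19] world [-0.0023  0.0001 -0.0075]
roll units 0.0
```

```bash
python3 -m handwheel '{"deltas":[[-1,0.03,0,0.1,0],[-1,0,0,0.05,0],[-1,0,0,0.03,0],[-1,0,0,0,0]]}'
python3 go.py .5607 .1183 .136 181.5
```

```text
clock: 20.68
tcp_pos: [0.561, 0.1182, 0.1368]
orientation: [0.001, -0.013, 1.0, -0.0]
wrist_force: [-3.3, -0.2, 9.0]
finger_gap: 0.0533
grip_force: 44.4
t 20.68 tcp [0.561  0.1182 0.1368] yaw -178.5 gap 0.0533 grip 44.4 F [-3.3 -0.2  9. ] q6 0.04
shift units [0.01 0.   0.02] world [-0.0003  0.0001 -0.0008]
roll units 0.0
```

```bash
python3 -m handwheel '{"deltas":[[1,0,0,0,0],[1,0,0,0,0],[1,0,0,0,0],[1,0,0,-0.5,0],[1,0,0,-1,0],[1,0,0,-0.7,0],[1,0.27,0.87,0,0],[1,0.27,0.87,0,0],[1,0.27,0.87,0,0],[1,0.27,0.88,0,0],[1,0.27,0.88,0,0],[1,0.27,0.88,0,0],[1,0.27,0.88,0,0],[1,0,0,0,-1],[1,0,0,0,-1],[1,0,0,0.5,-0.85],[1,0,0,0.7,0],[1,0,0,0,0],[1,0,0,0,0]]}'
python3 go.py .4793 .3616 .084 210
python3 - <<'E'
from h import *
w=cam('wrist'); save(w,'w3.png')
E
```

```text
clock: 23.05
tcp_pos: [0.4789, 0.3614, 0.1754]
orientation: [0.0, -0.259, 0.966, 0.0]
wrist_force: [-0.3, -0.1, 1.0]
finger_gap: 0.0854
grip_force: 0.0
t 23.05 tcp [0.4789 0.3614 0.1754] yaw -150.0 gap 0.0854 grip 0.0 F [-0.3 -0.1  1. ] q6 -0.01
shift units [-0.01 -0.    2.28] world [ 0.0004  0.0002 -0.0914]
roll units 0.0
```

View pics/w3.png

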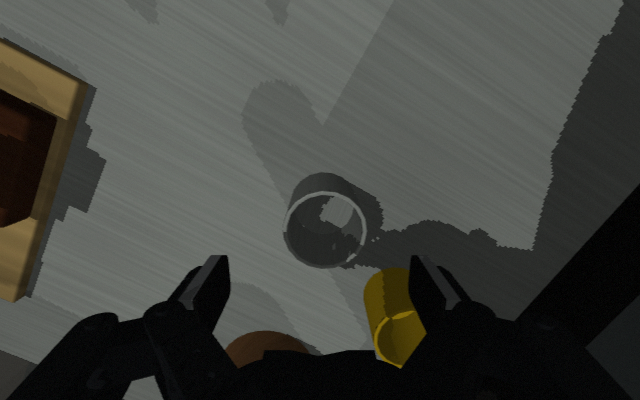

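Cup at (325,230) sits centrally between the fingers. The yellow one at (395,320) is about 85 mm off the finger line, so it's clear.

```bash
python3 -m handwheel '{"deltas":[[1,0,0,0.9,0],[1,0,0,0.8,0],[1,0,0,0.58,0],[1,0,0,0,0],[-1,0,0,0,0],[-1,0,0,0,0],[-1,0,0,0,0],[-1,0,0,0,0],[-1,0,0,0,0],[-1,0,0,-0.5,0],[-1,0,0,-0.9,0],[-1,0,0,-1,0],[-1,0,0,-1,0],[-1,0,0,-1,0],[-1,0,0,0,1],[-1,0,0,0,1],[-1,0,0,0,1],[-1,0,0,0,0],[-1,0,0,0,0]]}'
python3 go.py .6642 -.0192 .25 180
```

```text
clock: 25.48
tcp_pos: [0.4786, 0.3612, 0.2597]
orientation: [0.0, -0.002, 1.0, 0.0]
wrist_force: [-0.5, -0.8, -0.9]
finger_gap: 0.0541
grip_force: 42.3
t 25.48 tcp [0.4786 0.3612 0.2597] yaw -179.8 gap 0.0541 grip 42.3 F [-0.5 -0.8 -0.9] q6 0.51
shift units [-4.61 -9.52  0.24] world [ 0.1856 -0.3804 -0.0097]
roll units 0.02
```

```bash
python3 -m handwheel '{"deltas":[[-1,-0.38,-0.79,0,0],[-1,-0.38,-0.79,0,0],[-1,-0.38,-0.79,0,0],[-1,-0.38,-0.79,0,0],[-1,-0.38,-0.79,0,0],[-1,-0.38,-0.79,0,0],[-1,-0.38,-0.79,0,0],[-1,-0.39,-0.8,0,0],[-1,-0.39,-0.8,0,0],[-1,-0.39,-0.8,0,0],[-1,-0.39,-0.8,0,0],[-1,-0.39,-0.8,0,0],[-1,0,0,0.9,0],[-1,0,0,1,0],[-1,0,0,1,0],[-1,0,0,0.7,0],[-1,0,0,0.3,0],[-1,0,0,0,0],[-1,0,0,0,0]]}'
python3 go.py .6642 -.0192 .096 180
```

```text
clock: 27.85
tcp_pos: [0.6641, -0.02, 0.1051]
orientation: [0.001, -0.0, 1.0, -0.0]
wrist_force: [0.4, -1.0, -0.8]
finger_gap: 0.0542
grip_force: 42.5
t 27.85 tcp [ 0.6641 -0.02    0.1051] yaw -180.0 gap 0.0542 grip 42.5 F [ 0.4 -1.  -0.8] q6 -0.15
shift units [-0.    0.02  0.23] world [ 0.0001  0.0008 -0.0091]
roll units 0.0
```

```bash
python3 -m handwheel '{"deltas":[[-1,0,0,0.1,0],[-1,0,0,0.07,0],[-1,0,0,0.04,0],[-1,0,0,0.02,0],[-1,0,0,0,0]]}'
python3 go.py .6642 -.0192 .096 180
```

```text
clock: 28.48
tcp_pos: [0.6634, -0.02, 0.0976]
orientation: [0.001, -0.0, 1.0, -0.0]
wrist_force: [-6.2, 0.4, 15.0]
finger_gap: 0.0544
grip_force: 44.1
t 28.48 tcp [ 0.6634 -0.02    0.0976] yaw -180.0 gap 0.0544 grip 44.1 F [-6.2  0.4 15. ] q6 -0.15
shift units [-0.02  0.02  0.04] world [ 0.0008  0.0008 -0.0016]
roll units 0.0
```

```bash
python3 -m handwheel '{"deltas":[[1,0,0,0,0],[1,0,0,0,0],[1,0,0,0,0],[1,0,0,-0.5,0],[1,0,0,-1,0],[1,0,0,-1,0],[1,0,0,-0.5,0],[1,0.85,0.38,0,0],[1,0.85,0.38,0,0],[1,0.85,0.38,0,0],[1,0.85,0.38,0,0],[1,0.85,0.38,0,0],[1,0.85,0.38,0,0],[1,0.85,0.38,0,0],[1,0,0,0.9,0],[1,0,0,0.9,0],[1,0,0,0.5,0],[1,0,0,0,0],[1,0,0,0,0]]}'
python3 go.py .426 .087 .079 180
python3 - <<'E'
from h import *
c=cam('top'); save(c,'t4.png'); P=cloud(c)
for n,u,v,h,r in [('tall',406,173,.131,25),('low',350,176,.057,20),('square',296,175,.112,25),('cup',350,145,.07,20),('small',306,229,.036,14)]:
  try: print(n,*topshape(c,P,u,v,h,r))
  except Exception as e: print(n,e)
E
```

```text
clock: 30.85
tcp_pos: [0.4256, 0.0864, 0.1229]
orientation: [0.0, -0.0, 1.0, 0.0]
wrist_force: [-0.4, 0.6, 0.2]
finger_gap: 0.0852
grip_force: 0.0
t 30.85 tcp [0.4256 0.0864 0.1229] yaw -180.0 gap 0.0852 grip 0.0 F [-0.4  0.6  0.2] q6 0.01
shift units [-0.01  0.01  1.1 ] world [ 0.0004  0.0006 -0.0439]
roll units 0.0
tall [ 0.5661 -0.1599] [0.0539 0.0564] 45.2 [ 0.5662 -0.1595] 0.0287 0.1315
low [ 0.564  -0.0237] [0.0594 0.0615] 45.4 [ 0.5645 -0.0236] 0.0312 0.0573
square [0.5597 0.1158] [0.0539 0.0536] 0.7 [0.5596 0.1158] 0.0365 0.112
cup [ 0.6638 -0.0208] [0.0539 0.0532] 0.1 [ 0.6645 -0.0219] 0.0282 0.0682
small max() iterable argument is empty
```

View pics/t4.png

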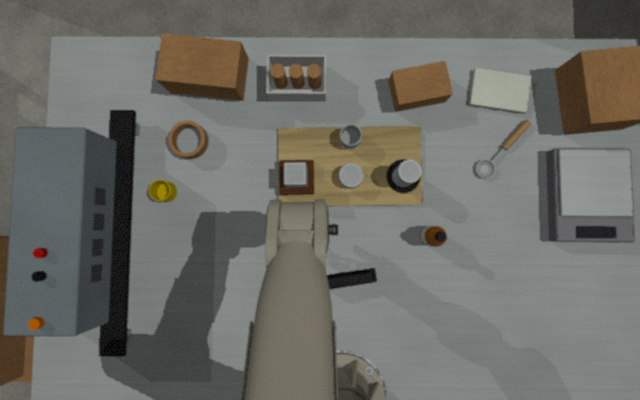

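The top view shows the cup (350,136), low tin (350,175), square tin on the riser (296,174) and tall tin on the mat (408,172), all within about 3 mm. Last: the small tin.

```bash
python3 -m handwheel '{"deltas":[[1,-0.01,0.01,0.6,0],[1,0,0,0.48,0],[1,0,0,0,0],[-1,0,0,0,0],[-1,0,0,0,0],[-1,0,0,0,0],[-1,0,0,0,0],[-1,0,0,0,0],[-1,0,0,0,0],[-1,0,0,-0.5,0],[-1,0,0,-0.9,0],[-1,0,0,-1,0],[-1,-0.86,-0.68,0,0],[-1,-0.86,-0.68,0,0],[-1,-0.86,-0.68,0,0],[-1,-0.86,-0.68,0,0],[-1,0,0,0,0],[-1,0,0,0,0]]}' 30
python3 go.py .5643 -.0226 .137 180
```

```text
clock: 33.15
tcp_pos: [0.5623, -0.0218, 0.1747]
orientation: [-0.001, 0.0, 1.0, 0.0]
wrist_force: [-0.6, 0.4, -2.0]
finger_gap: 0.0393
grip_force: 30.6
t 33.15 tcp [ 0.5623 -0.0218  0.1747] yaw 180.0 gap 0.0393 grip 30.6 F [-0.6  0.4 -2. ] q6 -0.18
shift units [-0.05 -0.02  0.94] world [ 0.002  -0.0008 -0.0377]
roll units -0.0
```

```bash
python3 -m handwheel '{"deltas":[[-1,-0.03,-0.02,0.5,0],[-1,0,0,0.3,0],[-1,0,0,0.08,0],[-1,0,0,0.04,0],[-1,0,0,0,0],[-1,0,0,0,0]]}'
python3 go.py .5643 -.0226 .137 180
```

```text
clock: 33.9
tcp_pos: [0.5646, -0.0228, 0.1388]
orientation: [0.0, -0.0, 1.0, -0.0]
wrist_force: [0.0, -0.2, -1.2]
finger_gap: 0.0392
grip_force: 30.6
t 33.9 tcp [ 0.5646 -0.0228  0.1388] yaw -180.0 gap 0.0392 grip 30.6 F [ 0.  -0.2 -1.2] q6 -0.18
shift units [0.01 0.   0.04] world [-0.0003  0.0002 -0.0018]
roll units 0.0
```

```bash
python3 -m handwheel '{"deltas":[[-1,0,0,0.03,0],[-1,0,0,0.02,0],[-1,0,0,0,0]]}'
python3 go.py .5643 -.0226 .137 180
```

```text
clock: 34.28
tcp_pos: [0.5645, -0.0228, 0.1372]
orientation: [0.0, -0.0, 1.0, -0.0]
wrist_force: [-0.9, -0.6, 3.8]
finger_gap: 0.0392
grip_force: 31.1
t 34.27 tcp [ 0.5645 -0.0228  0.1372] yaw -180.0 gap 0.0392 grip 31.1 F [-0.9 -0.6  3.8] q6 -0.18
shift units [0.   0.01 0.  ] world [-0.0002  0.0002 -0.0002]
roll units 0.0
```

Contact felt. Release, lift, and back away toward the robot.

```bash
python3 -m handwheel '{"deltas":[[1,0,0,0,0],[1,0,0,0,0],[1,0,0,0,0],[1,0,0,-0.4,0],[1,0,0,-0.8,0],[1,0,0,-1,0],[1,0,0,-1,0],[1,0.9,0,0,0],[1,0.9,0,0,0],[1,0.9,0,0,0],[1,0.9,0,0,0],[1,0,0,0,0],[1,0,0,0,0],[1,0,0,0,0],[1,0,0,0,0]]}'
python3 - <<'E'
from h import *
c=cam('top'); P=cloud(c); s=cam('scene'); save(s,'s5.png')
for n,u,v,h,r in [('tall',406,173,.131,25),('low',350,176,.057,20),('small',350,174,.093,20),('square',296,175,.112,25),('cup',350,136,.07,20),('tape',188,139,.045,28),('bottle',434,237,.14,18)]:
  try: print(n,*topshape(c,P,u,v,h,r))
  except Exception as e: print(n,e)
E
```

```text
clock: 36.15
tcp_pos: [0.4209, -0.0229, 0.2643]
orientation: [0.0, -0.0, 1.0, 0.0]
wrist_force: [-0.6, 0.6, -0.7]
finger_gap: 0.0853
grip_force: 0.0
tall [ 0.5661 -0.1599] [0.0539 0.0564] 45.2 [ 0.5658 -0.1601] 0.0286 0.1316
low [ 0.564  -0.0237] [0.0594 0.0615] 45.4 [ 0.5641 -0.0236] 0.0314 0.0568
small [ 0.5641 -0.025 ] [0.0373 0.0371] 0.3 [ 0.5636 -0.0249] 0.0202 0.0933
square [0.5608 0.1158] [0.0514 0.0538] 0.4 [0.5596 0.1158] 0.0365 0.1119
cup [ 0.6651 -0.0221] [0.054  0.0544] 45.6 [ 0.6653 -0.0221] 0.0286 0.0688
tape [0.6567 0.4   ] [0.0944 0.0963] 0.4 [0.6574 0.401 ] 0.0494 0.0439
bottle [ 0.4113 -0.2307] [0.021  0.0236] 0.5 [ 0.4115 -0.2308] 0.0131 0.1397
```

View pics/s5.png

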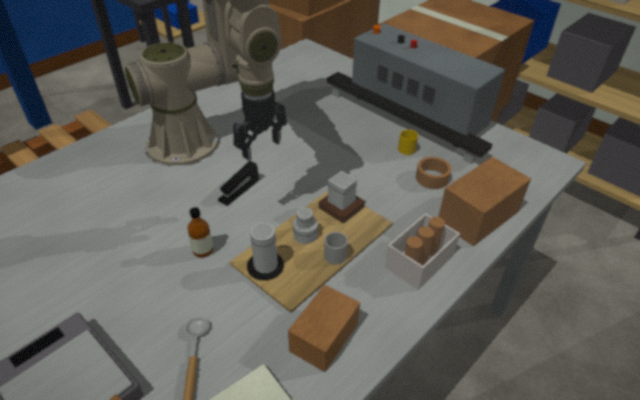

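The scene view shows everything in place and upright: tall tin (264,250), low and small stack (306,225), cup (335,247), square tin (342,190). The bottle and tape haven't moved.

```bash
python3 -c "
from workcell import hand_in; print(hand_in())"
```

```text
the job is handed in; nothing more can be done
None
```

The job is handed in: all four tins and the cup are set out upright, measured within about 3 mm of their target spots, the bottle and tape roll did not move, and it took about 36 s of the 128 s; no verdict was returned.

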